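# Zero check of the sample scale

### The arm

A 6-joint arm with a two-finger parallel gripper is mounted at the origin on the work surface. World frame = base frame: x ahead of the robot, y to its left, z up, the work surface at z = 0. Lengths are in m, angles in rad, forces in N, time in s.
With the tool pointing down it reaches from about 0.375 to 0.9 m from the base axis. Payload 3.1 kg.
Tool frame: the origin (TCP) lies on the centre line of the jaws, within the pads' length; the fingertips stand robot.tip_reach ahead of it and the grasp point (between the pads) lies 8 mm behind it (robot.tip_reach is the distance from the TCP to the fingertips, in m); z points along the fingers, y is the line along which they close (so a half turn about z gives the same grasp; the last joint's range is limited). The gripper opens to 87 mm and grips with 3 to 60 N. Pads are 19 mm wide; open, the fingers measure 117 mm over their backs; the gripper's body (75 mm by 190 mm) begins 51 mm behind the grasp point.
Start: joints at [1.079, 0.527, 1.433, -0, 1.181, -0.178], TCP at [0.193, 0.594, 0.234] pointing down, gripper open.
Joint ranges: [-3.08, 3.08], [-0.75, 2.2], [0.22, 2.44], [-1.43, 4.57], [0, 2.65], [-2.85, 2.85]. Speed limits (rad/s): [2.79, 2.79, 3.14, 3.14, 3.14, 3.14].

### API

Orientations are given as a unit quaternion [x, y, z, w].
In Python, from rig import robot gives the robot as it stands.
- The arm moves only by the tool jog_arm, never from a script. Its argument "motion" is one flat list of numbers, 7 for each row, row after row: the shift along the tool's x, y, z scaled (see below), then the turn, a rotation vector about the tool's x, y, z scaled (see below), then the gripper's target within -1 to 1 (shut at 1, half-way at 0, fully open at -1). In form: [x, y, z, rx, ry, rz, hand, x, y, z, rx, ry, rz, hand, ...]. A call has 1 to 12 rows; each row shifts and turns the commanded pose from where the row before left it, along the tool's axes as they then stand; what a row does not reach is not made up. The controller multiplies each number of a shift by 4 cm and each number of a turn by 4 degrees. A row lasts 1/8 s, in which the tool goes at most 62.5 mm and 10.7 degrees, less where a joint would pass 70% of its speed; a pose out of reach is approached as far as the arm can. A call with a number of a shift or a turn outside -1 to 1 is refused whole. A call with a gripper value outside its range is refused whole. The fingers move at their own pace and stop on an object; "grip_force" is the grip in N (left out, the last holds). Time passes only in rows, so rows that do not move let the fingers close. It gives the time, the measured TCP pose, the force, the opening and the grip force at its end, in the units of the state.
- robot.get_obs(): the state, without advancing time (a new reading comes with each control period).
- robot.camera(name): name is "scene" or "top" or "wrist"; returns the picture (480x640x3 uint8, blue, green, red); there is no depth.
- robot.calibration(name): a dict with "fx", "fy", "cx", "cy" (pixels), "R" (3x3) and "t" (3): a world point X has camera coordinates R X + t; the wrist camera has in their place "T_tool_cam" (4x4, takes a point from camera to tool coordinates, whose origin is the TCP and whose axes are the flange's). Camera axes: x right, y down, z forward; pixel columns grow to the right and rows downward; lengths in m; the calibration is good to about 2 mm. A picture is of the moment at which its call begins: read the wrist's pose just before it. calibration takes no time and is no camera call.
- robot.hand_in(): hands the job in; it is judged then, once.
The state is a dict: "time": time; "q": joint angles; "joint_velocities": joint speeds; "joint_torque": joint torques, N m; "position": TCP position; "tool_rot": TCP orientation; "ft_force": force on the tool from outside, world axes, zero at the start; "moment": the same for the moment, N m; "grip_width": finger opening in m; "grip_force": force on a finger pad.
Only numpy, scipy, OpenCV 4.12 (cv2) and the standard library are available. Lean on these libraries where they do the work, as an engineer would, in place of code of your own. Each camera call takes 0.05 s, during which the arm holds its last target. There are 200 camera calls.

### The job

Check the zero of the bench scale: first turn its tare knob until the pointer reads zero, with the loaded bolt carrier still standing on the platform. Then lift the carrier by its bar about 10 cm clear of the platform and hold it there, level and still, with its three bolts standing in it, so that the empty scale can be read. Finish while holding it in the air: do not put it down or let go, and leave the other things on the bench alone.

Things in the scene. Friction and masses are not known exactly. Their poses are not given: they have to be found in the camera images.
- platform (a point): Centre of the top of the scale's steel platform (170 x 150 mm, 62 mm above the bench). Its axes are the scale's: x across the short side (roughly away from the robot), y along the long side from the knob end to the platform end, z up. The knob's axis lies at x -45, y -160 mm from here.
- knob_grip (a point): Point on the tare knob's axis at the height to grip, 87 mm above the bench. Grey bar grip 44 mm long, 14 mm wide, up to 99 mm above the bench, on a round skirt of radius 24 mm whose top is 61 mm above the bench. The point turns with the knob (yaw grows counterclockwise): the bar lies along its x, the white pointer at the -x end, 35 mm from the axis.
- zero_mark (a point): The zero mark, fixed on the scale: the one long thick white tick on the black dial (radius 50 mm, top 53 mm above the bench) under the knob, 42 mm from the knob's axis in the scale's -x direction. The other ticks are thin, short, every 15 degrees. The pointer reads zero when it points along this tick.
- tare_knob (a joint): Tare knob angle in rad: 0 with the pointer on the zero mark, growing clockwise seen from above, free from -0.8 to 2.6 (zero is not a stop). It starts 0.5 to 1.4 clockwise of zero. Friction (about 0.04 N m) holds it where it is left.
- carrier_bar (a point): Centre of the carrier's handle bar, 100 mm above the carrier's underside. The straight bar runs along x: 114 mm long, 14 mm wide (y), 16 mm high, on two 7 mm thick posts at its ends; z is up from the tray. It is to be gripped from above across its 14 mm. The bar is turned up to 0.6 rad from the scale's x.
- bolt0_mid (a point): Half-way up a loose hexagon-head steel bolt, about 70 g, standing on its head on the tray floor, shank up: 50 mm high in all, head 25 mm across corners and 10 mm high, shank 14 mm thick. z runs from head to tip. On the -x, -y part of the tray, its tip 44 mm below the bar's centre. It topples if tipped or jerked.
- bolt1_mid (a point): A second bolt, the same, on the -x, +y part of the tray.
- bolt2_mid (a point): A third bolt, the same, on the +x, +y part of the tray.
- carrier: Loose bare aluminium carrier, 0.29 to 0.47 kg, on the scale's platform: a tray 125 mm (x) by 100 mm (y), floor 6 mm thick, rim to 14 mm, spanned by the arch with the handle bar. Origin at the centre of the tray's underside, axes as those of the bar.
- scale: The scale, fixed: a grey housing 220 mm (x) by 300 mm (y), 50 mm high, with the platform at its +y end, knob at its -y end and a flat black display (top 53 mm above the bench) beside the knob. Origin at the centre of its footprint on the bench.
- cal_weight: Bystander: brass calibration weight with a knob top, 44 mm across, 64 mm high; origin under its centre.
- test_block: Bystander: round steel hardness test block, 64 mm across, 16 mm high; origin under its centre.
- oil_bottle: Bystander: closed plastic bottle, 54 mm across, 120 mm high; origin under its centre.

How it is judged:
By the outcome, as a careful person would: the job done as asked, in the order asked, and still so for the second after the job is handed in, while the arm keeps its last pose, push and grip.
It also fails if it takes over 51 s, if anything falls off the work surface, if the arm or the gripper's body presses on something with over 40 N, if the wrist force passes 120 N, or if a joint passes its speed limit or range.

## Working session

There is one attempt and no reset: what is moved stays moved. The work goes in short steps, Python scripts to look and compute and a tool call to move; the robot and the scene stay as the last step left them, time stands still between calls to the robot, and variables do not carry over. Pictures are saved under pics/ and viewed, at most 10 in all, crops included, and the job is handed in when it is done.

Besides the shell and the picture viewer there is one more tool, called after "Emit:" as name(argument=value, ...) on one line, values as JSON. jog_arm: Moves the arm, as the interface text tells. Shifts and turns lie within -1 to 1; 1 stands for 4 cm of shift or 4 degrees of turn. Its arguments: {"type":"object","properties":{"motion":{"type":"array","items":{"type":"number"}},"grip_force":{"type":"number"}},"required":["motion"]}

```bash
mkdir -p pics; cat > h.py <<'E'
import numpy as np, cv2
from rig import robot
from scipy.spatial.transform import Rotation as Rn
def ray(name,uv,z,obs=None):
    c=robot.calibration(name)
    d=np.array([(uv[0]-c["cx"])/c["fx"],(uv[1]-c["cy"])/c["fy"],1.])
    if name=="wrist":
        T=np.array(c["T_tool_cam"]);R=Rn.from_quat(obs["tool_rot"]).as_matrix()
        o=R@T[:3,3]+obs["position"];d=R@T[:3,:3]@d
    else:
        R=np.array(c["R"]);o=-R.T@np.array(c["t"]);d=R.T@d
    return o+d*(z-o[2])/d[2]
E
python3 - <<'E'
from h import *
o=robot.get_obs();print({k:np.round(v,3) for k,v in o.items()},robot.tip_reach)
for n in("top","scene","wrist"):
    cv2.imwrite(f"pics/{n}0.png",robot.camera(n)); c=robot.calibration(n);print(n,{k:np.round(v,3).tolist() for k,v in c.items()})
E
```

```text
{'time': np.float64(0.0), 'q': array([ 1.078,  0.528,  1.434, -0.   ,  1.181, -0.179]), 'joint_velocities': array([-0.   , -0.002,  0.001, -0.001, -0.   , -0.001]), 'joint_torque': array([ 2.0000e-03, -4.4006e+01, -1.7660e+01,  6.4000e-02,  5.8000e-02,
       -0.0000e+00]), 'position': array([0.193, 0.594, 0.233]), 'tool_rot': array([ 0.156,  0.988, -0.001, -0.   ]), 'ft_force': array([-0.186, -0.578, -0.759]), 'moment': array([-0.065, -0.021,  0.039]), 'grip_force': np.float64(0.0), 'grip_width': np.float64(0.087)} 0.011
top {'fx': 551.987, 'fy': 551.987, 'cx': 321.125, 'cy': 251.908, 'R': [[-0.028, -1.0, 0.013], [-0.987, 0.025, -0.16], [0.159, -0.018, -0.987]], 't': [0.011, 0.53, 1.197]}
scene {'fx': 604.289, 'fy': 604.289, 'cx': 314.6, 'cy': 242.635, 'R': [[-0.852, 0.523, -0.002], [0.387, 0.628, -0.675], [-0.351, -0.576, -0.738]], 't': [0.465, -0.143, 1.381]}
wrist {'fx': 366.533, 'fy': 366.533, 'cx': 318.175, 'cy': 239.795, 'T_tool_cam': [[0.001, -0.959, -0.284, 0.079], [1.0, 0.001, -0.0, -0.0], [0.0, -0.284, 0.959, -0.151], [0.0, 0.0, 0.0, 1.0]]}
```

View pics/top0.png

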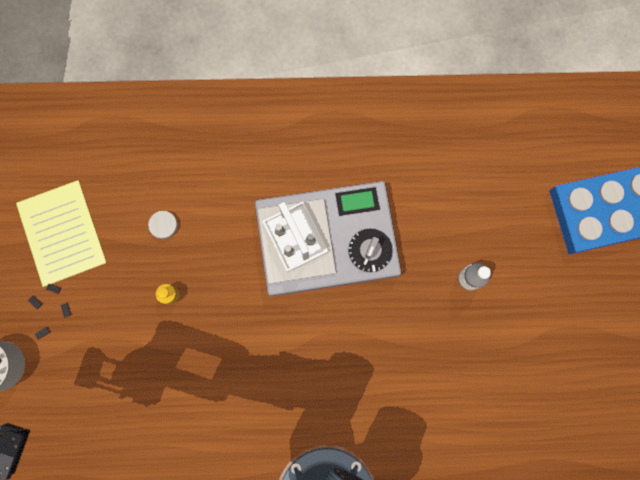

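```bash
python3 - <<'E'
import cv2
i=cv2.imread("pics/top0.png")[175:305,245:415]
cv2.imwrite("pics/top0c.png",cv2.resize(i,None,fx=4.6,fy=4.6,interpolation=cv2.INTER_CUBIC))
E
```

```text
(no output)
```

View pics/top0c.png

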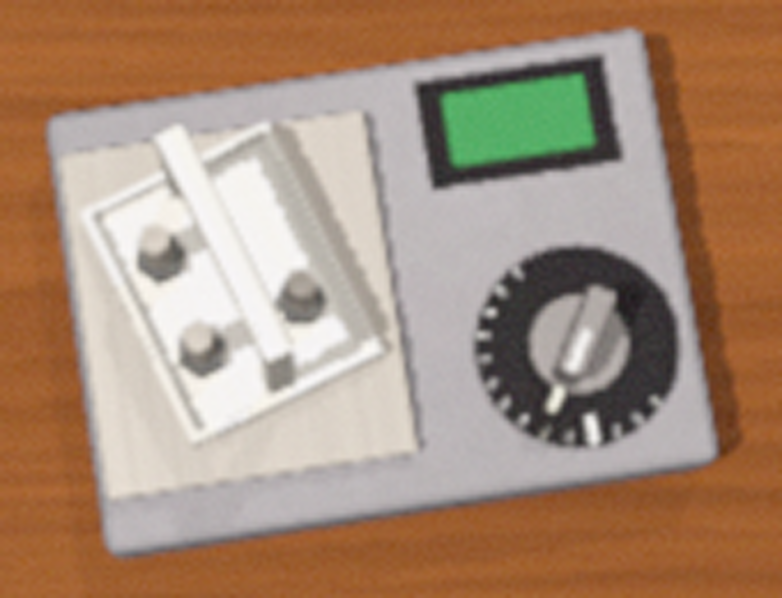

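The picture shows the carrier on the left of the platform and the knob at crop (577,346). Its pointer is at (555,400), and the zero tick at (592,430).

```bash
python3 - <<'E'
from h import *
f=lambda u,v,z:ray("top",(245+u/4.6,175+v/4.6),z)
P=[f(*p,.05) for p in((50,115),(640,30),(715,460),(108,552))]
print("corners",np.round(P,3).tolist(),[np.linalg.norm(P[i]-P[(i+1)%4]).round(3) for i in range(4)])
ctr=np.mean(P,0); ax=(P[0]-P[3]+P[1]-P[2]);yaw=np.arctan2(ax[1],ax[0]);ay=P[0]-P[1]+P[3]-P[2];yaw2=np.arctan2(-ay[0],ay[1]);print("scale",ctr,yaw,yaw2)
D=f(577,346,.053);Z=f(592,430,.053);print("dial",D,"zero",Z,np.linalg.norm(Z-D),"ang",np.arctan2(*(D-Z)[1::-1]))
a,b=f(605,293,.099),f(568,376,.099);print("knob ends",a,b,np.linalg.norm(a-b),"mid",(a+b)/2,"ang",np.arctan2(*(a-b)[1::-1]))
p=f(553,402,.061);print("pointer",p,np.linalg.norm(p-D),np.arctan2(*(D-p)[1::-1]))
a,b=f(172,130,.17),f(275,355,.17);print("bar",a,b,np.linalg.norm(a-b),(a+b)/2,np.arctan2(*(a-b)[1::-1]))
o=robot.get_obs();print(Rn.from_quat(o["tool_rot"]).as_matrix().round(3))
E
```

```text
corners [[0.652, 0.142, 0.05], [0.688, -0.151, 0.05], [0.473, -0.177, 0.05], [0.436, 0.116, 0.05]] [np.float64(0.295), np.float64(0.217), np.float64(0.296), np.float64(0.217)]
scale [ 0.56231962 -0.01774609  0.05      ] 0.12042248254719609 0.12388714210674459
dial [ 0.52978915 -0.11274083  0.053     ] zero [ 0.48856424 -0.11825945  0.053     ] 0.041592645830649665 ang 0.13307490533307784
knob ends [ 0.5471326  -0.12192294  0.099     ] [ 0.50829363 -0.10295271  0.099     ] 0.04322425115730773 mid [ 0.52771312 -0.11243782  0.099     ] ang -0.45435112969844377
pointer [ 0.50156475 -0.09919585  0.061     ] 0.032312278250573104 -0.44744146413278296
bar [0.61240067 0.07563315 0.17      ] [0.51021742 0.03232135 0.17      ] 0.11098345369619615 [0.56130904 0.05397725 0.17      ] 0.40090804418996545
[[-0.951  0.309 -0.001]
 [ 0.309  0.951 -0.001]
 [ 0.    -0.002 -1.   ]]
```

Emit:
jog_arm(motion=[-0.5,-0.5,0,0,0,0,-1,-0.96,-1,0,0,0,0,-1,-0.96,-1,0,0,0,0,-1,-0.96,-1,0,0,0,0,-1,-0.96,-1,0,0,0,0,-1,-0.96,-1,0,0,0,0,-1,-0.96,-1,0,0,0,0,-1,-0.96,-1,0,0,0,0,-1,-0.96,-1,0,0,0,0,-1,-0.96,-1,0,0,0,0,-1,-0.96,-1,0,0,0,0,-1,-0.96,-1,0,0,0,0,-1])

```text
time: 1.65
position: [0.4722, 0.0186, 0.2335]
tool_rot: [0.156, 0.988, 0.0, 0.0]
ft_force: [0.4, -0.3, 0.1]
grip_width: 0.0868
grip_force: 0.0
```

Emit:
jog_arm(motion=[-0.79,-0.89,0,0,0,0,-1,-0.79,-0.89,0,0,0,0,-1,-0.79,-0.89,0,0,0,0,-1,0,0,0,0,0,1,-1,0,0,0,0,0,1,-1,0,0,0,0,0,0,-1])

```text
time: 2.4
position: [0.5287, -0.1106, 0.2332]
tool_rot: [0.225, 0.974, 0.0, -0.0]
ft_force: [-1.1, 0.0, -0.3]
grip_width: 0.0873
grip_force: 0.0
```

```bash
python3 - <<'E'
from h import *
o=robot.get_obs();print(o["position"],o["tool_rot"],o["q"],o["time"]);cv2.imwrite("pics/w1.png",robot.camera("wrist"))
E
```

```text
[ 0.52869111 -0.11058893  0.23324049] [ 2.24549528e-01  9.74462616e-01  6.56639011e-05 -3.40207036e-04] [-4.13182827e-01  4.14220022e-01  1.64572841e+00  3.11142817e-06
  1.08233719e+00 -1.53101912e+00] 2.4
```

View pics/w1.png

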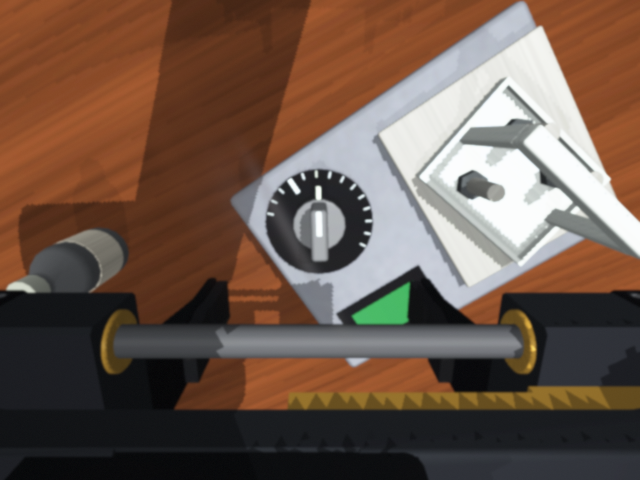

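```bash
python3 - <<'E'
import cv2
i=cv2.imread("pics/w1.png")[160:280,240:400]
cv2.imwrite("pics/w1c.png",cv2.resize(i,None,fx=5,fy=5,interpolation=cv2.INTER_CUBIC))
E
```

```text
(no output)
```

View pics/w1c.png

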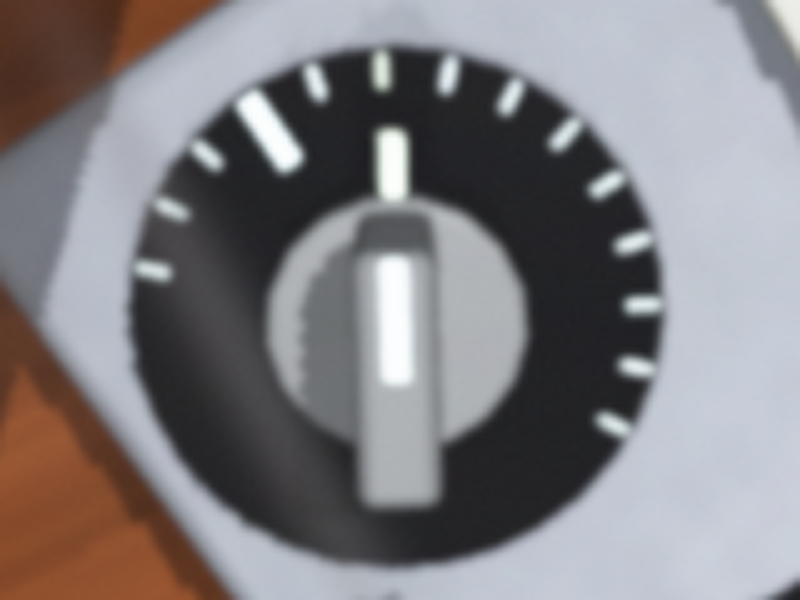

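Dial centre is at crop (396,306), the zero tick runs (256,95)–(292,170), the pointer is at (393,165), and the bar top runs (397,250)–(400,505).

```bash
python3 - <<'E'
from h import *
o=robot.get_obs()
f=lambda u,v,z:ray("wrist",(240+u/5,160+v/5),z,o)
ang=lambda a,b:np.arctan2(*(a-b)[1::-1])
L,Rr,T,B=[f(*p,.053) for p in((130,306),(662,306),(396,47),(396,565))]
D=((L+Rr)/2+(T+B)/2)/2;print("dial",D,np.linalg.norm(L-Rr),np.linalg.norm(T-B))
z1,z2=f(256,95,.053),f(292,170,.053);print("zero tick ang",ang(z2,z1),ang(D,(z1+z2)/2),np.linalg.norm(D-(z1+z2)/2))
a,b=f(400,505,.099),f(397,250,.099);print("bar",np.linalg.norm(a-b),(a+b)/2,ang(a,b))
for z in(.055,.061):
  p=f(393,130,z);q=f(393,200,z);print("ptr",ang(D,(p+q)/2),np.linalg.norm(D-(p+q)/2),ang(q,p))
R=Rn.from_quat(o["tool_rot"]).as_matrix();print(R.round(3))
c=((a+b)/2+D)/2; print("tool shift to",c,R.T@(np.array([c[0],c[1],.079])-o["position"]), "tool y yaw",np.arctan2(R[1,1],R[0,1]))
E
```

```text
dial [ 0.53114609 -0.11074206  0.053     ] 0.09879574984735633 0.09898456403342502
zero tick ang -0.018914144687505997 0.13479162916910356 0.039849393894878314
bar 0.04287953268269201 [ 0.53148123 -0.11057359  0.099     ] -0.4392785340300456
ptr -0.4312283920533545 0.027692773716169097 -0.4514499647834285
ptr -0.4317289518934003 0.029687267977967585 -0.45144996478342664
[[-0.899  0.437 -0.001]
 [ 0.437  0.899  0.   ]
 [ 0.001 -0.    -1.   ]]
tool shift to [ 0.53131366 -0.11065782  0.076     ] [-0.0025764   0.00093011  0.15430709] tool y yaw 1.1185079869876506
```

Emit:
jog_arm(motion=[-0.06,0.02,0.9,0,0,0,-0.3,0,0,1,0,0,0,-0.3,0,0,1,0,0,0,-0.3,0,0,0.7,0,0,0,-0.3,0,0,0.25,0,0,0,-0.3,0,0,0,0,0,0,1,0,0,0,0,0,0,1,0,0,0,0,0,0,1,0,0,0,0,0,0,1,0,0,0,0,0,0,1], grip_force=25)

```text
time: 3.7
position: [0.5315, -0.111, 0.08]
tool_rot: [0.225, 0.974, -0.0, 0.0]
ft_force: [-2.8, -6.8, 2.5]
grip_width: 0.0145
grip_force: 4.3
```

Emit:
jog_arm(motion=[0,0,0,0,0,0,1,0,0,0,0,0,-0.75,1,0,0,0,0,0,-0.75,1,0,0,0,0,0,-0.75,1,0,0,0,0,0,-0.75,1,0,0,0,0,0,-0.75,1,0,0,0,0,0,-0.75,1,0,0,0,0,0,-0.75,1,0,0,0,0,0,-0.75,1,0,0,0,0,0,-0.75,1,0,0,0,0,0,-0.75,1,0,0,0,0,0,-0.75,1])

```text
time: 5.2
position: [0.5313, -0.1118, 0.08]
tool_rot: [-0.062, 0.998, -0.001, -0.0]
ft_force: [-2.3, -3.4, 3.1]
grip_width: 0.0142
grip_force: 25.0
```

Emit:
jog_arm(motion=[0,0,0,0,0,0,1,0,0,0,0,0,0,-0.3,0,0,0,0,0,0,-0.3,0,0,0,0,0,0,-0.3,0,0,-0.7,0,0,0,-0.3,0,0,-1,0,0,0,-0.3,0,0,-1,0,0,0,-0.3,0,0,-1,0,0,0,-0.3,0,0,-0.2,0,0,0,-0.3,0,0,0,0,0,0,-0.3])

```text
time: 6.45
position: [0.5313, -0.1105, 0.2355]
tool_rot: [-0.061, 0.998, 0.0, 0.0]
ft_force: [0.3, 0.1, 0.2]
grip_width: 0.0569
grip_force: 0.0
```

```bash
python3 - <<'E'
from h import *
o=robot.get_obs();R=Rn.from_quat(o["tool_rot"]).as_matrix();print(o["position"],o["tool_rot"],o["time"],np.arctan2(R[1,1],R[0,1])-np.pi/2)
i=robot.camera("wrist");cv2.imwrite("pics/w2.png",i)
cv2.imwrite("pics/w2c.png",cv2.resize(i[160:280,240:400],None,fx=5,fy=5,interpolation=cv2.INTER_CUBIC))
E
```

```text
[ 0.53125712 -0.11050714  0.23545253] [-6.12850283e-02  9.98120299e-01  5.22087992e-05  1.10496435e-04] 6.45 0.12264692359078988
```

View pics/w2c.png

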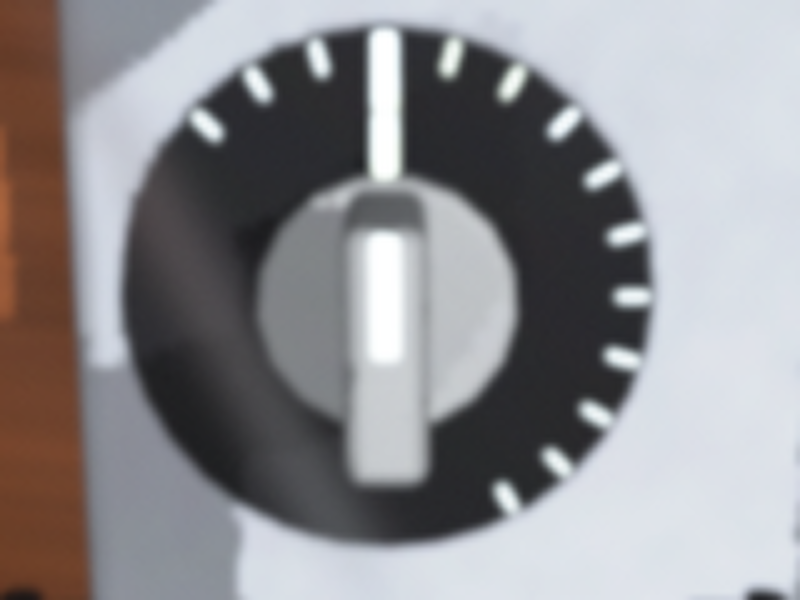

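View pics/w2.png

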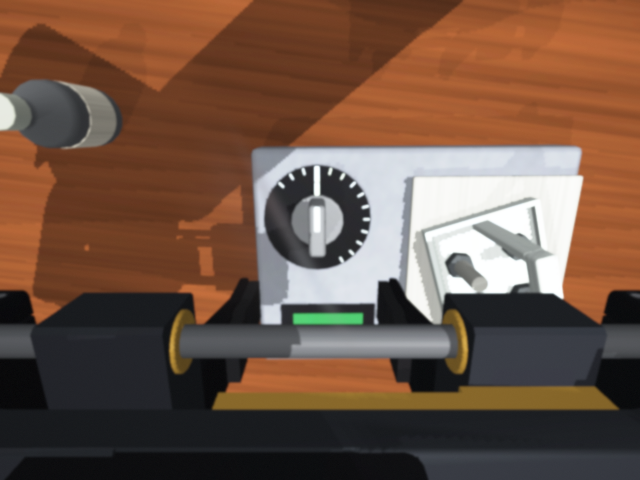

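Both lie on one line (columns ~386): the pointer reads zero. Now I'll move above the bar.

Emit:
jog_arm(motion=[-0.3,1,0,0,0,0,-0.3,-0.3,1,0,0,0,0,-0.3,-0.3,1,0,0,0,0,-0.3,-0.3,1,0,0,0,0,-0.3,0,0,0,0,0,-1,-0.3,0,0,0,0,0,-1,-0.3,0,0,0,0,0,-1,-0.3,0,0,0,0,0,-1,-0.3,0,0,0,0,0,0,-0.3])

```text
time: 7.62
position: [0.5584, 0.054, 0.2336]
tool_rot: [-0.199, 0.98, 0.001, -0.002]
ft_force: [0.0, -0.0, -0.8]
grip_width: 0.0565
grip_force: 0.0
```

```bash
python3 - <<'E'
from h import *
o=robot.get_obs();R=Rn.from_quat(o["tool_rot"]).as_matrix();print(o["position"],o["tool_rot"],o["time"],np.arctan2(R[1,1],R[0,1])-np.pi/2)
i=robot.camera("wrist");cv2.imwrite("pics/w3.png",i)
cv2.imwrite("pics/w3c.png",cv2.resize(i[40:360,160:560],None,fx=1.9,fy=1.85,interpolation=cv2.INTER_CUBIC))
E
```

```text
[0.55839764 0.05401159 0.23355362] [-1.99115687e-01  9.79973877e-01  6.51950554e-04 -1.92827434e-03] 7.625 0.40090815241120725
```

View pics/w3.png

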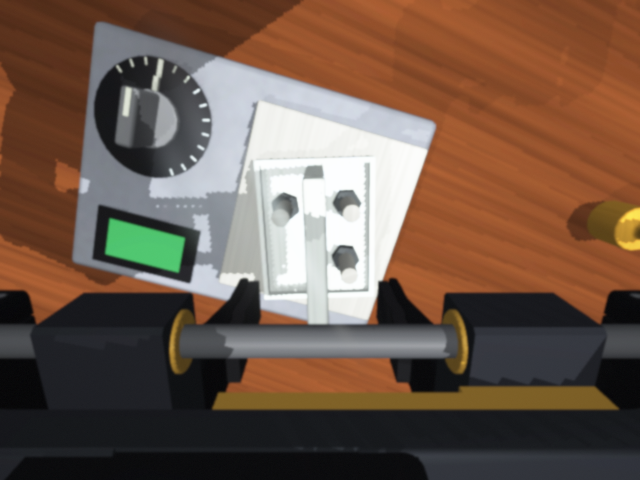

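The bar's top face runs from (315,179) at the near end to (318,320) next to the gripper rod.

```bash
python3 - <<'E'
from h import *
o=robot.get_obs();R=Rn.from_quat(o["tool_rot"]).as_matrix()
i=cv2.cvtColor(cv2.imread("pics/w3.png"),cv2.COLOR_BGR2GRAY).astype(int)
for r in(190,240,275,310): print(r,i[r,296:340].tolist())
n=ray("wrist",(315,179),.17,o);f=ray("wrist",(318,320),.17,o)
y=np.arctan2(*(f-n)[1::-1]);c=n+.057*(f-n)/np.linalg.norm(f-n)
print(n,f,"yaw",y,"centre",c,"tool",R.T@(c-o["position"]))
E
```

```text
190 [254, 254, 254, 254, 253, 248, 235, 238, 248, 253, 254, 254, 254, 254, 254, 254, 254, 254, 254, 254, 254, 254, 254, 254, 254, 254, 254, 252, 249, 250, 253, 254, 254, 254, 254, 254, 253, 249, 248, 250, 252, 251, 242, 208]
240 [253, 254, 254, 254, 254, 254, 253, 250, 235, 214, 207, 206, 206, 204, 204, 207, 214, 219, 220, 219, 218, 216, 216, 218, 221, 223, 221, 214, 202, 197, 227, 248, 253, 254, 254, 254, 254, 254, 254, 254, 254, 254, 254, 254]
275 [254, 254, 254, 254, 254, 254, 254, 254, 253, 248, 230, 221, 226, 228, 229, 228, 228, 227, 228, 228, 227, 227, 226, 226, 225, 225, 224, 221, 214, 201, 199, 229, 248, 253, 253, 254, 254, 254, 253, 253, 254, 254, 254, 251]
310 [206, 205, 204, 204, 203, 203, 204, 203, 203, 199, 192, 191, 203, 214, 219, 219, 218, 215, 215, 216, 218, 219, 220, 220, 221, 221, 220, 220, 218, 212, 198, 187, 192, 211, 220, 226, 228, 231, 233, 234, 235, 236, 236, 237]
[0.51123806 0.03245266 0.17      ] [0.59478876 0.06975961 0.17      ] yaw 0.4199550690050409 centre [0.56328517 0.05569266 0.17      ] tool [-0.00518709 -0.00035589  0.06387122]
```

Emit:
jog_arm(motion=[-0.05,0,0.5,0,0,-0.3,0.2,0,0,0.7,0,0,0,0.2,0,0,0.5,0,0,0,0.2,0,0,0.3,0,0,0,0.3,0,0,0,0,0,0,0.4,0,0,0,0,0,0,0.5,0,0,0,0,0,0,0.6,0,0,0,0,0,0,0.64,0,0,0,0,0,0,0.68,0,0,0,0,0,0,0.72,0,0,0,0,0,0,1,0,0,0,0,0,0,1], grip_force=8)

```text
time: 9.18
position: [0.5618, 0.0541, 0.156]
tool_rot: [-0.21, 0.978, -0.001, 0.0]
ft_force: [0.5, -4.6, 2.9]
grip_width: 0.0139
grip_force: 8.0
```

Emit:
jog_arm(motion=[0,0,0,0,0,0,1,0,0,0,0,0,0,1,0,0,0,0,0,0,1,0,0,0,0,0,0,1], grip_force=45)

```text
time: 9.68
position: [0.5618, 0.0541, 0.156]
tool_rot: [-0.21, 0.978, -0.001, 0.0]
ft_force: [0.6, -4.0, 5.2]
grip_width: 0.014
grip_force: 45.0
```

Emit:
jog_arm(motion=[0,0,-0.02,0,0,0,1,0,0,-0.03,0,0,0,1,0,0,-0.04,0,0,0,1,0,0,-0.05,0,0,0,1,0,0,-0.06,0,0,0,1,0,0,-0.06,0,0,0,1,0,0,-0.06,0,0,0,1,0,0,-0.05,0,0,0,1,0,0,-0.03,0,0,0,1,0,0,-0.01,0,0,0,1,0,0,0,0,0,0,1,0,0,0,0,0,0,1])

```text
time: 11.18
position: [0.5613, 0.0547, 0.1719]
tool_rot: [-0.21, 0.978, 0.0, -0.0]
ft_force: [-0.6, -0.4, -6.2]
grip_width: 0.0136
grip_force: 45.0
```

```bash
python3 - <<'E'
from h import *
o=robot.get_obs();print(o["position"],o["tool_rot"],o["ft_force"],o["moment"],o["time"])
w=robot.camera("wrist")[130:330,200:440];s=robot.camera("scene");c=robot.calibration("scene")
p=np.array(c["R"])@np.array([.56,.05,.14])+c["t"];u=int(c["fx"]*p[0]/p[2]+c["cx"]);v=int(c["fy"]*p[1]/p[2]+c["cy"]);print(u,v)
s=s[max(v-80,0):v+80,max(u-80,0):u+80]
a=cv2.resize(w,(400,333));b=cv2.resize(s,(400,400));a=cv2.copyMakeBorder(a,0,67,0,0,0);b=cv2.resize(b,(400,400))
cv2.imwrite("pics/l1.png",np.hstack([a,b]))
E
```

```text
[0.56126179 0.05465777 0.17187475] [-2.09806324e-01  9.77742962e-01  1.26001359e-05 -8.48816396e-05] [-0.61499709 -0.37490668 -6.2220357 ] [ 0.04862077  0.03271156 -0.00396957] 11.175
322 248
```

View pics/l1.png

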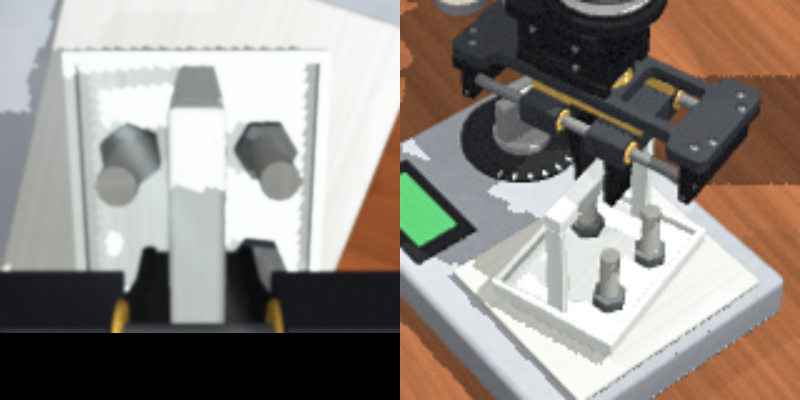

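The carrier is lifted, it looks level, and all three bolts are standing. I'll continue up.

Emit:
jog_arm(motion=[0,0,-0.05,0,0,0,1,0,0,-0.1,0,0,0,1,0,0,-0.15,0,0,0,1,0,0,-0.2,0,0,0,1,0,0,-0.25,0,0,0,1,0,0,-0.3,0,0,0,1,0,0,-0.3,0,0,0,1,0,0,-0.27,0,0,0,1,0,0,-0.22,0,0,0,1,0,0,-0.16,0,0,0,1,0,0,-0.08,0,0,0,1,0,0,-0.03,0,0,0,1])

```text
time: 12.78
position: [0.5612, 0.0547, 0.2563]
tool_rot: [-0.21, 0.978, 0.0, -0.0]
ft_force: [-0.1, 0.5, -6.5]
grip_width: 0.0134
grip_force: 45.0
```

Emit:
jog_arm(motion=[0,0,0,0,0,0,1,0,0,0,0,0,0,1,0,0,0,0,0,0,1,0,0,0,0,0,0,1])

```text
time: 13.28
position: [0.5613, 0.0546, 0.2562]
tool_rot: [-0.21, 0.978, 0.0, -0.0]
ft_force: [0.1, 0.9, -6.4]
grip_width: 0.0138
grip_force: 45.0
```

```bash
python3 - <<'E'
from h import *
o=robot.get_obs();print(o["position"],o["tool_rot"],o["ft_force"],o["moment"],o["time"],abs(o["joint_velocities"]).max())
w=robot.camera("wrist")[130:330,200:440];s=robot.camera("scene")[110:310,220:420]
a=cv2.copyMakeBorder(cv2.resize(w,(400,333)),0,67,0,0,0);b=cv2.resize(s,(400,400))
cv2.imwrite("pics/l2.png",np.hstack([a,b]))
E
```

```text
[0.56127569 0.05464724 0.25621546] [-2.09796414e-01  9.77745082e-01  3.81303912e-05 -1.30804610e-04] [ 0.1032157   0.93282303 -6.43717809] [ 0.0565139   0.00814816 -0.03084898] 13.275 0.0019905329279854916
```

View pics/l2.png

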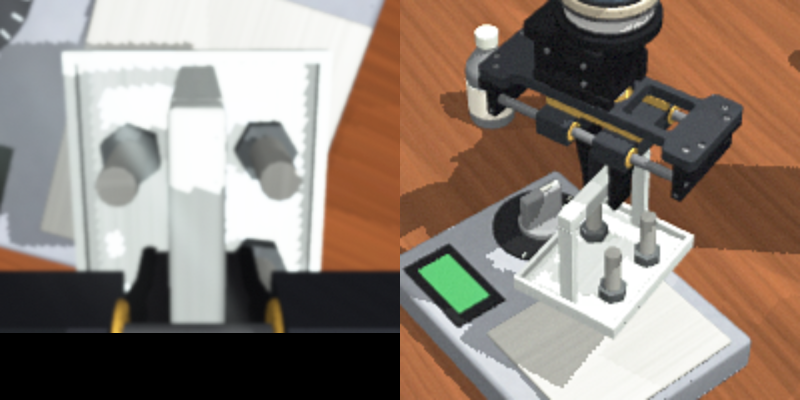

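The carrier is 10 cm up and still. All three bolts are standing, and it sits in the wrist view exactly as before.

```bash
python3 -c "
from rig import robot
print(robot.hand_in())"
```

```text
the job is handed in; nothing more can be done
None
```

I turned the tare knob until the pointer lined up with the zero mark, then lifted the carrier 10 cm; it was handed in held there still and, as far as the cameras show, level, with all three bolts standing.

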